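Cover the gel tank

TASK

Get the gel tank ready to run. First lift the comb bar straight up out of the tank's two U brackets, both ends together, and lay it down flat in the steel tray; then draw the tank's cover out from under the low shelf by its upturned lip until its whole plate is clear of the shelf, leave it flat on the bench and let go, take it afresh by the handle on top and set it on the tank so that it sits fully down and level on the rim. Drop neither part, never tip the cover over, and leave the rack, the beaker and the bottle where they stand.

Things in the scene. Friction and masses are not known exactly. Their poses are not given: they have to be found in the camera images.
- tank: White open-topped rectangular gel tank, fixed. Origin: centre of its underside, on the bench. Outer size 160 mm along x, 110 along y, rim at z = 75; walls 6, mouth 148 x 98. A grey U bracket stands at the middle of each long side (y = +/-66 to +/-86): slot 22 wide along x, open upwards, slot floor z = 77, cheeks 8 thick, tops z = 99. A green gel slab lies inside, top at z = 20.
- comb: Loose grey comb bar, about 110 g. Origin: centre under its teeth. Beam 190 mm along y, 18 along x, z = 12 to 26; six teeth (14 along x, z = 0 to 12) below, y = -38 to 38; grip tab on its middle 12 thick along x, 40 along y, z = 26 to 54. Starts in the tank's brackets, axes along the tank's, origin at tank z = 65. Set down upright, it stands on its teeth.
- comb_end_a (a point): Middle of the comb bar's end face at +y (95 mm from the origin, z = 19 mm).
- comb_end_b (a point): Middle of the comb bar's end face at -y (95 mm from the origin, z = 19 mm).
- tray: Steel tray, fixed on the bench, 240 mm along its x, 100 mm along its y, 22 mm high, walls and floor 5 mm, open on top. Origin: centre of its underside.
- cover: Loose grey flat cover, about 260 g. Origin: centre of its underside. Plug z = 0 to 12 mm (lower half 132 x 82, upper half 140 x 90), plate z = 12 to 20, 166 along x, 116 along y. Seated, the plug hangs in the tank's mouth, the plate lies on the rim and the origin is 63 above the tank's; fits either way round. Starts flat on the bench under the shelf, lip end sticking out.
- cover_handle (a point): Black handle fin on the middle of the cover: 40 mm long along the cover's x, 16 mm thick along its y, from z = 20 to 54 mm above the cover's origin; this point lies in it, 43 mm above the cover's origin.
- cover_lip (a point): Upturned lip on a flat tongue (44 mm wide, 8 mm thick, level with the plate) at the -x end of the cover: lip 8 mm thick along the cover's x, 44 mm wide along its y, top 52 mm above the cover's origin; this point lies in it 41 mm above the origin and 112 mm from the cover's centre, towards -x.
- riser: Low blue bench shelf with a white power supply on it, fixed. Origin: on the bench under its centre. Deck 160 mm along x, 250 along y, underside z = 68, top z = 80; side panels at y = +/-115 to +/-125. The cover comes out towards -x, where the deck's edge is at x = -80. The power supply stands from x = -25 to 78, up to z = 155.
- tube_rack: Bystander: loose blue tube rack, 75 x 120 x 53 mm high. Origin: centre of its underside.
- beaker: Bystander: loose glass beaker, 70 mm across, 85 mm high. Origin: centre of its underside.
- bottle: Bystander: loose white bottle, 64 mm across, 150 mm high. Origin: centre of its underside.
There are look-alikes about, which are no part of the job. What is meant by the comb is not orange or purple, and is the larger of those in its own colour.

How it is judged:
On the way, in this order (a step that is already met when the one before it is completed fails the run):
1. the comb bar is lifted clear of both brackets, roughly level (z of each of comb_end_a, comb_end_b in the frame of tank above 0.108 m and angle between comb's own y axis and vertical between 1.3 and 1.84 rad and horizontal distance between comb and tank below 0.05 m), for 0.02 s.
2. the comb bar lies in the tray, let go (x of comb_end_a in the frame of tray between -0.117 and 0.117 m and y of comb_end_a in the frame of tray between -0.047 and 0.047 m and z of comb_end_a in the frame of tray between 0 and 0.03 m and x of comb_end_b in the frame of tray between -0.117 and 0.117 m and y of comb_end_b in the frame of tray between -0.047 and 0.047 m and z of comb_end_b in the frame of tray between 0 and 0.03 m and contact force between the fingers and comb below 0.1 N and linear speed of comb below 0.03 m/s), for 0.2 s.
3. the cover is being drawn out, held at its lip (x of cover in the frame of riser below -0.07 m and contact force between the fingers and cover above 1 N and horizontal distance between the grasp point and cover_lip below 0.04 m), for 0.1 s.
4. the cover lies flat on the bench clear of the shelf, let go (x of cover in the frame of riser below -0.155 m and height (world z) of cover below 0.006 m and angle between cover's own z axis and vertical below 0.05 rad and contact force between the fingers and cover below 0.1 N and linear speed of cover below 0.02 m/s), for 0.2 s.
5. the cover is picked up, level, held at its handle (height (world z) of cover above 0.03 m and angle between cover's own z axis and vertical below 0.35 rad and contact force between the fingers and cover above 1 N and horizontal distance between the grasp point and cover_handle below 0.035 m), for 0.1 s.
At the end, for the whole second after the job is handed in: Cover on the tank, let go, at rest: origin 60 to 65.5 mm above the tank's, within 8 mm of its centre along each tank axis, level within 0.03 rad. Comb bar let go, at rest in the tray: both end points inside its walls, 0 to 30 mm above the tray's underside (all of step 2 and z of cover in the frame of tank between 0.06 and 0.0655 m and angle between cover's own z axis and vertical below 0.03 rad and x of cover in the frame of tank between -0.008 and 0.008 m and y of cover in the frame of tank between -0.008 and 0.008 m and linear speed of cover below 0.02 m/s and contact force between the fingers and cover below 0.1 N); the robot touches nothing.
It fails at once if the comb bar is dropped (moves faster than 0.6 m/s with no finger on it) (contact force between the fingers and comb below 0.05 N and linear speed of comb above 0.6 m/s).
It fails at once if the cover is dropped (moves faster than 0.6 m/s with no finger on it) (contact force between the fingers and cover below 0.05 N and linear speed of cover above 0.6 m/s).
It fails at once if the cover is tipped over (more than 0.8 rad) (angle between cover's own z axis and vertical above 0.8 rad).
It fails at once if the rack, beaker or bottle is pushed more than 30 mm or knocked over (distance of any of tube_rack, beaker, bottle from where it was at the start of the episode above 0.03 m or angle between any of tube_rack, beaker, bottle's own z axis and vertical above 0.5 rad).
It also fails if it takes over 72 s, if anything falls off the work surface, if the arm or the gripper's body presses on something with over 40 N, if the wrist force passes 120 N, or if a joint passes its speed limit or range.

ROBOT

A 7-joint arm with a two-finger parallel gripper is mounted at the origin on the work surface. World frame = base frame: x ahead of the robot, y to its left, z up, the work surface at z = 0. Lengths are in m, angles in rad, forces in N, time in s.
With the tool pointing down it reaches from about 0.425 to 0.925 m from the base axis. Payload 6.8 kg.
Tool frame: the origin (TCP) lies on the centre line of the jaws, within the pads' length; the fingertips stand 17 mm ahead of it and the grasp point (between the pads) lies 2 mm behind it; z points along the fingers, x is the direction in which the jaws open and shut, and the axes are right-handed (so a half turn about z gives the same grasp; the last joint's range is limited). The gripper opens to 85 mm and grips with 20 to 120 N. Pads are 22 mm wide; open, the fingers measure 114 mm over their backs; the gripper's body (76 mm by 85 mm) begins 54 mm behind the grasp point. The pads swing forward as they close: fully open they stand 13 mm farther back than shut.
Start: joints at [1.241, 0.477, 0.022, 1.555, -0.011, 1.109, -0.083], TCP at [0.148, -0.658, 0.248] pointing down, gripper open.
Joint ranges: [-2.96, 2.96], [-0.34, 2.1], [-1.41, 1.46], [0.24, 2.44], [-1.37, 4.51], [0.17, 1.92], [-2.96, 2.96]. Speed limits (rad/s): [2.39, 2.39, 3.14, 3.14, 3.14, 3.14, 3.14].

INTERFACE

Orientations are given as a rotation vector (axis times angle).
In Python, from bench import r gives the robot as it stands.
- The arm moves only by the tool arm_command, never from a script. Its argument "increments" is a list of rows, each a list of 3 entries, a list of its own where there are three numbers: the shift along the world's x, y, z in m, then the turn, a rotation vector about the world's x, y, z in rad, then the opening in per cent of the stroke, from 0 (shut) to 100 (fully open). A call has 1 to 10 rows; each row is the pose to reach, as a shift and turn from the pose commanded when the call began; what a row does not reach only later rows make up. A row lasts 1/10 s, in which the tool goes at most 50 mm and 8.59 degrees, less where a joint would pass 70% of its speed; a pose out of reach is approached as far as the arm can. A call with a gripper value outside its range is refused whole. The fingers move at their own pace and stop on an object; "newtons" is the grip in N (left out, the last holds). Time passes only in rows, so rows that repeat a pose let the fingers close. It gives the time, the measured TCP pose, the force and the opening at its end, in the units of the state.
- r.get_obs(): the state, without advancing time (a new reading comes with each control period).
- r.grab_frame(name): name is "scene" or "top" or "wrist"; returns the picture (400x640x3 uint8, blue, green, red); there is no depth.
- r.camera_model(name): a dict with "camera_matrix" (3x3 intrinsics, pixels), "camera_from_world" (4x4, takes a point from world to camera coordinates). Camera axes: x right, y down, z forward; pixel columns grow to the right and rows downward; lengths in m; the calibration is good to about 2 mm. The wrist camera is an equidistant fisheye: a pixel r from the principal point sees the ray r / f radians off the axis. A picture is of the moment at which its call begins: read the wrist's pose just before it. camera_model takes no time and is no camera call; for the wrist camera it gives the pose at the moment of the call.
- r.hand_in(): hands the job in, once; it reports no verdict.
The state is a dict: "clock": time; "joints": joint angles; "qvel": joint speeds; "tau": joint torques, N m; "tcp_pos": TCP position; "orientation": TCP orientation; "contact_force": force on the tool from outside, world axes, zero at the start; "moment": the same for the moment, N m; "grip_width": finger opening in m.
Only numpy, scipy, OpenCV 4.12 (cv2) and the standard library are available. Lean on these libraries where they do the work, as an engineer would, in place of code of your own. Each camera call takes 0.05 s, during which the arm holds its last target. There are 200 camera calls.

## Working session

There is one attempt and no reset: what is moved stays moved. The work goes in short steps, Python scripts to look and compute and a tool call to move; the robot and the scene stay as the last step left them, time stands still between calls to the robot, and variables do not carry over. Pictures are saved under pics/ and viewed, about 8 in all and at most 12, crops included, and the job is handed in when it is done.

Besides the shell and the picture viewer there is one more tool, called after "Emit:" by a JSON object that holds its "method" and its "body", one argument or row to a line. arm_command: Moves the arm, as the interface text tells. Its arguments: {"type":"object","properties":{"increments":{"type":"array","items":{"type":"array"}},"newtons":{"type":"number"}},"required":["increments"]}

```bash
mkdir -p pics; cat > h.py <<'E'
import cv2, numpy as np
from bench import r
def save(cam,fn):
    im=r.grab_frame(cam); cv2.imwrite('pics/'+fn,im); return im
def ray(name,u,v):
    m=r.camera_model(name); K=np.array(m['camera_matrix']); T=np.array(m['camera_from_world'])
    d=np.array([(u-K[0,2])/K[0,0],(v-K[1,2])/K[1,1],1.])
    if name=='wrist':
        rr=np.hypot(d[0],d[1]); d=np.array([d[0]/rr*np.sin(rr),d[1]/rr*np.sin(rr),np.cos(rr)]) if rr>0 else np.array([0,0,1.])
    R=T[:3,:3]; return -R.T@T[:3,3], R.T@d
def atz(name,u,v,z):
    o,d=ray(name,u,v); return o+d*(z-o[2])/d[2]
def proj(name,p):
    m=r.camera_model(name); K=np.array(m['camera_matrix']); T=np.array(m['camera_from_world'])
    c=T[:3,:3]@np.asarray(p)+T[:3,3]
    if name=='wrist':
        th=np.arctan2(np.hypot(c[0],c[1]),c[2]); c=np.array([*(c[:2]/np.hypot(c[0],c[1])*th),1])
    return (K@(c/c[2]))[:2]
E
python3 - <<'E'
from h import *
for c in ('top','scene'): save(c,c+'0.png')
o=r.get_obs(); print(o['tcp_pos'],o['orientation'],o['grip_width'])
for c in ('top','scene','wrist'): print(c,r.camera_model(c))
E
```

```text
[ 0.14837565 -0.65798262  0.24742285] [-2.45289451e+00  1.96135678e+00  2.09763358e-03] 0.08540215733222857
top {'camera_matrix': array([[424.13449347,   0.        , 311.28514882],
       [  0.        , 424.13449347, 200.27951369],
       [  0.        ,   0.        ,   1.        ]]), 'camera_from_world': array([[ 0.02987293, -0.99926299,  0.02410563, -0.0063041 ],
       [-0.9854721 , -0.03347733, -0.1665053 ,  0.50931546],
       [ 0.16718958, -0.01878142, -0.98574586,  1.08756059],
       [ 0.        ,  0.        ,  0.        ,  1.        ]])}
scene {'camera_matrix': array([[487.13485458,   0.        , 308.9062694 ],
       [  0.        , 487.13485458, 193.09929025],
       [  0.        ,   0.        ,   1.        ]]), 'camera_from_world': array([[-0.58127497,  0.81368559, -0.00593006,  0.27189482],
       [ 0.56800403,  0.40052677, -0.71899216, -0.22624138],
       [-0.58265841, -0.42130044, -0.69499289,  1.6939541 ],
       [ 0.        ,  0.        ,  0.        ,  1.        ]])}
wrist {'camera_matrix': array([[309.70691629,   0.        , 318.89570854],
       [  0.        , 309.70691629, 205.24122964],
       [  0.        ,   0.        ,   1.        ]]), 'camera_from_world': array([[ 0.21914951, -0.97568894, -0.00214212, -0.6745334 ],
       [-0.93163507, -0.20990585,  0.29664058, -0.03760204],
       [-0.28987857, -0.06301297, -0.9549868 ,  0.3799376 ],
       [ 0.        ,  0.        ,  0.        ,  1.        ]])}
```

View pics/top0.png

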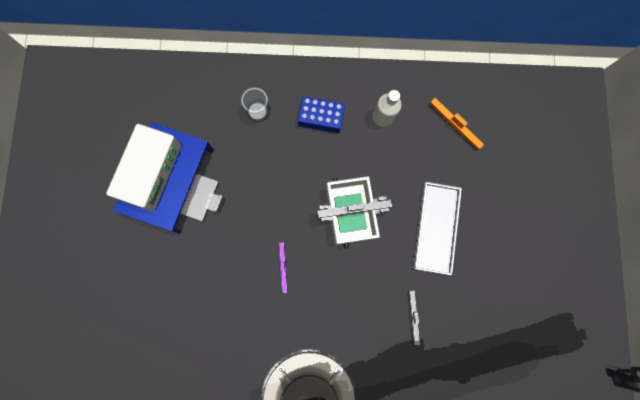

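View pics/scene0.png

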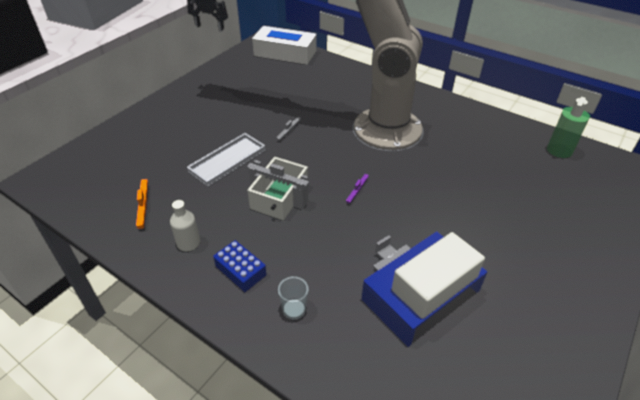

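The top view shows the tank at about (352,210), with the comb along it, the tray at (438,228), and the shelf at (165,178) with the cover's lip at about (214,202). The beaker, rack and bottle are further back. I'll enlarge crops for exact pixels.

```bash
python3 - <<'E'
import cv2,numpy as np
im=cv2.imread('pics/top0.png')
def crop(x,y,w,h,s):
    c=cv2.resize(im[y:y+h,x:x+w],None,fx=s,fy=s,interpolation=cv2.INTER_CUBIC)
    for u in range((x+9)//10*10,x+w,10):
        cv2.line(c,((u-x)*s,0),((u-x)*s,6),(0,255,255),1)
        if u%20==0: cv2.putText(c,str(u),((u-x)*s-8,16),0,.35,(0,255,255),1)
    for v in range((y+9)//10*10,y+h,10):
        cv2.line(c,(0,(v-y)*s),(6,(v-y)*s),(0,255,255),1)
        if v%20==0: cv2.putText(c,str(v),(8,(v-y)*s+4),0,.35,(0,255,255),1)
    return c
a=crop(310,170,160,110,5); b=crop(105,115,130,120,5)
cv2.imwrite('pics/c1.png',a); cv2.imwrite('pics/c2.png',b)
E
```

```text
(no output)
```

View pics/c1.png

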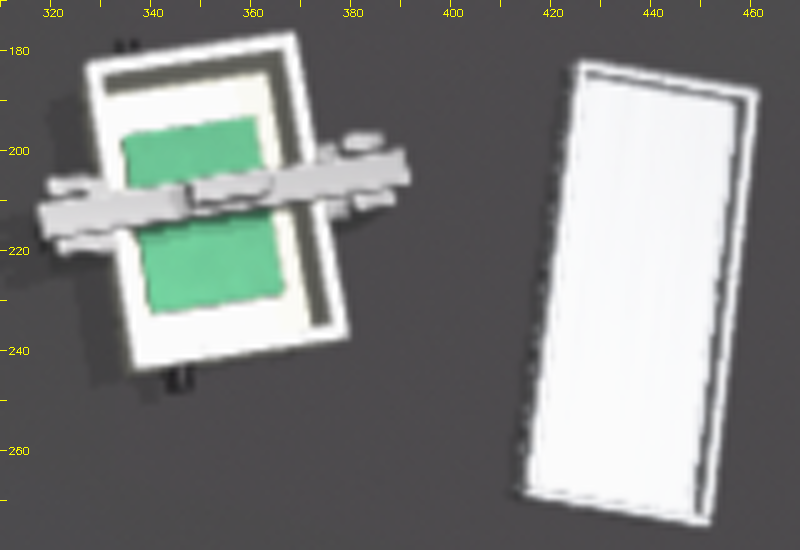

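View pics/c2.png

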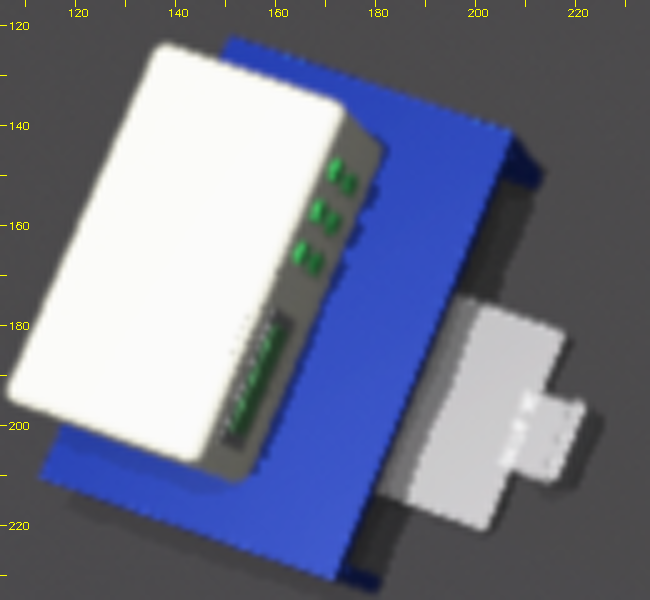

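```bash
python3 - <<'E'
from h import *
np.set_printoptions(precision=4,suppress=True)
def fit(name,px,z):
    P=np.array([atz('top',u,v,z) for u,v in px]); 
    print(name,P[:,:2].tolist(),'c',P.mean(0)); return P
T=fit('tank',[(327.5,182.5),(369,176.5),(379.5,237),(337,244)],.075)
# long axis from bottom pair to top pair
ax=(T[0]+T[1]-T[2]-T[3])/2; print('tank len',np.linalg.norm(ax),np.degrees(np.arctan2(ax[1],ax[0])), 'w',np.linalg.norm((T[0]+T[3]-T[1]-T[2])/2))
C=fit('comb',[(318,210.5),(319.5,217.5),(392,206.5),(390.3,199.5)],.091)
ax=(C[0]+C[1]-C[2]-C[3])/2; print('comb',np.linalg.norm(ax),np.degrees(np.arctan2(ax[1],ax[0])))
Y=fit('tray',[(425.5,182),(461,188),(451.5,275),(415,269)],.022)
ax=(Y[0]+Y[1]-Y[2]-Y[3])/2; print('tray',np.linalg.norm(ax),np.degrees(np.arctan2(ax[1],ax[0])),np.linalg.norm((Y[0]+Y[3]-Y[1]-Y[2])/2))
D=fit('deck',[(207.5,141.5),(172.5,231),(113,211)],.08)
ax=D[0]-D[1]; print('deck',np.linalg.norm(ax),np.degrees(np.arctan2(ax[1],ax[0])))
P=fit('plate',[(217.7,181.5),(202,220.5)],.02)
ax=P[0]-P[1]; L=np.linalg.norm(ax);y=np.array([-ax[1],ax[0],0])/L
th=np.arctan2(ax[1],ax[0])-np.pi/2; print('plate',L,'th cover x deg',np.degrees(th))
xc=np.array([np.cos(th),np.sin(th),0]);
for s in(1,-1):
  c=P.mean(0)+s*xc*.083; print(s,'cover c',c,'lip',c-s*xc*.112)
  for d in (.108,.116):
    for z in (.052,.012): print(d,z,[proj('top',np.array([*(c-s*xc*d)[:2],z])+w*np.array([-xc[1],xc[0],0])) for w in(-.022,.022)])
for n,u,v,z in(('beaker',255,98,.085),('rack',322,110,.053),('bottle',393,97,.15)): print(n,atz('top',u,v,z))
E
```

```text
tank [[0.552250981226989, -0.030324297419654034], [0.5721255295887261, -0.13880982738075226], [0.4144084357304558, -0.1669122309623281], [0.39311598341379245, -0.0583021956243909]] c [ 0.483  -0.0986  0.075 ]
tank len 0.16088835278309266 10.036952523017677 w 0.11048213251173601
comb [[0.4753387636629067, -0.00697409873768557], [0.4575588394908887, -0.011262944589930303], [0.4919707535330296, -0.19580823667347214], [0.509979541569452, -0.19146880003683053]] c [ 0.4837 -0.1014  0.091 ]
comb 0.18772239542823177 100.5983101222627
tray [[0.5744730051094891, -0.30326244267046804], [0.5610311375536942, -0.401322360394301], [0.32416724342581416, -0.36893764090784004], [0.33698606733945796, -0.27157287014955034]] c [ 0.4492 -0.3363  0.022 ]
tray 0.23932938945023396 -7.692828540581591 0.09859060906697424
deck [[0.6499211479270274, 0.28734734007016177], [0.41241288631835604, 0.3586335644366611], [0.45830368511742914, 0.5125873094146007]] c [0.5069 0.3862 0.08  ]
deck 0.24797560387426007 -16.706712525068497
plate [[0.5563401502158682, 0.2660345176689524], [0.44821483477464685, 0.3007900648816650
[... 172 characters left out ...]
5.2913, 203.4325]), array([201.6152, 187.9421])]
0.108 0.012 [array([198.9077, 205.7775]), array([204.9938, 190.7995])]
0.116 0.052 [array([192.4452, 202.4147]), array([198.7861, 186.9345])]
0.116 0.012 [array([196.1583, 204.794 ]), array([202.2602, 189.8256])]
-1 cover c [0.5277 0.3624 0.02  ] lip [0.4934 0.2558 0.02  ]
0.108 0.052 [array([213.11  , 209.8049]), array([219.3277, 194.25  ])]
0.108 0.012 [array([216.1207, 211.9348]), array([222.1076, 196.8966])]
0.116 0.052 [array([215.966 , 210.8262]), array([222.1665, 195.261 ])]
0.116 0.012 [array([218.8794, 212.9216]), array([224.8504, 197.8737])]
beaker [0.7732 0.1689 0.085 ]
rack [ 0.7594 -0.0117  0.053 ]
bottle [ 0.7624 -0.1863  0.15  ]
```

Emit:
{"method": "arm_command", "body": {
  "increments": [
    [[0.335,0.558,0.0],[0,0,1.524],60],
    [[0.335,0.558,0.0],[0,0,1.524],60],
    [[0.335,0.558,0.0],[0,0,1.524],60],
    [[0.335,0.558,0.0],[0,0,1.524],60],
    [[0.335,0.558,0.0],[0,0,1.524],60],
    [[0.335,0.558,0.0],[0,0,1.524],60],
    [[0.335,0.558,0.0],[0,0,1.524],60],
    [[0.335,0.558,0.0],[0,0,1.524],60],
    [[0.335,0.558,0.0],[0,0,1.524],60],
    [[0.335,0.558,0.0],[0,0,1.524],60]
  ],
  "newtons": 40
}}

```text
clock: 1.1
tcp_pos: [0.4062, -0.2279, 0.2483]
orientation: [3.132, 0.246, -0.0]
contact_force: [0.4, -0.2, 0.8]
grip_width: 0.0514
```

Emit:
{"method": "arm_command", "body": {
  "increments": [
    [[0.038,0.064,0.0],[0,0,0.02],60],
    [[0.077,0.128,-0.02],[0,0,0.02],60],
    [[0.077,0.128,-0.04],[0,0,0.02],60],
    [[0.077,0.128,-0.04],[0,0,0.02],60],
    [[0.077,0.128,-0.04],[0,0,0.02],60]
  ]
}}

```text
clock: 1.6
tcp_pos: [0.4825, -0.1002, 0.2072]
orientation: [-3.128, -0.274, 0.004]
contact_force: [-0.6, -0.3, -0.4]
grip_width: 0.0511
```

```bash
python3 - <<'E'
from h import *
o=r.get_obs(); print(o['tcp_pos'],o['orientation'],o['joints'])
im=save('wrist','w1.png')
a=np.radians(10); ex=np.array([np.cos(a),np.sin(a),0]); ey=np.array([-ex[1],ex[0],0])
c=np.array([.483,-.0995,0])
for x in(-6,6):
  for y in(-20,20): print(x,y,proj('wrist',c+ex*x/1e3+ey*y/1e3+[0,0,.119]))
cv2.imwrite('pics/w1b.png',cv2.resize(im,None,fx=1.25,fy=1.25))
E
```

```text
[ 0.4824837  -0.10017965  0.20718375] [-3.12815083 -0.27392565  0.00368533] [ 0.57780458  0.28105343 -0.58111931  1.99212447  0.19043778  0.92399816
  0.07355736]
-6 -20 [312.18512608 238.86866049]
-6 20 [311.60165683 187.09098818]
6 -20 [328.1435466  238.81525421]
6 20 [328.46714048 187.03704509]
```

View pics/w1b.png

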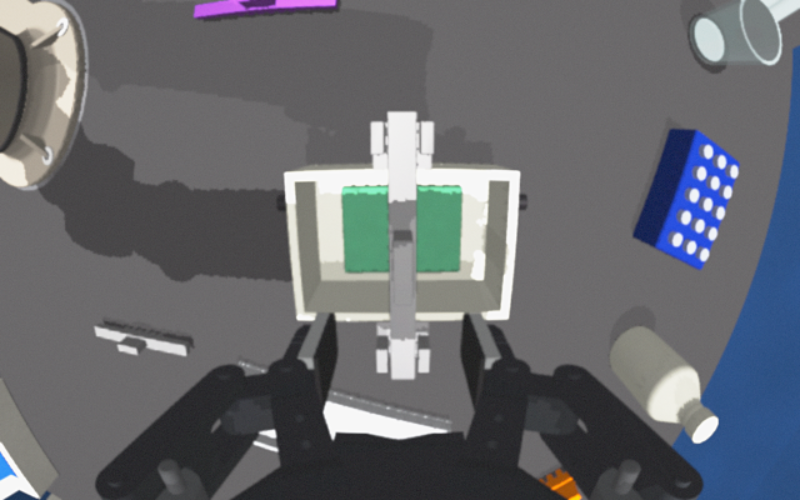

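The wrist view shows the tab at about (402,265), within 1–2 mm of where I predicted it, and the beam is aligned. I'll descend and grip.

Emit:
{"method": "arm_command", "body": {
  "increments": [
    [[0.001,0.0,-0.04],[0,0,0],60],
    [[0.001,0.0,-0.075],[0,0,0],60],
    [[0.001,0.0,-0.095],[0,0,0],60],
    [[0.001,0.0,-0.095],[0,0,0],60],
    [[0.001,0.0,-0.095],[0,0,0],0],
    [[0.001,0.0,-0.095],[0,0,0],0],
    [[0.001,0.0,-0.095],[0,0,0],0],
    [[0.001,0.0,-0.095],[0,0,0],0],
    [[0.001,0.0,-0.095],[0,0,0],0]
  ],
  "newtons": 40
}}

```text
clock: 2.55
tcp_pos: [0.4851, -0.1024, 0.115]
orientation: [3.129, 0.267, 0.004]
contact_force: [-1.1, -0.5, 7.3]
grip_width: 0.011
```

Emit:
{"method": "arm_command", "body": {
  "increments": [
    [[0,0,0.015],[0,0,0],0],
    [[0,0,0.03],[0,0,0],0],
    [[0,0,0.05],[0,0,0],0],
    [[0,0,0.075],[0,0,0],0],
    [[0,0,0.1],[0,0,0],0],
    [[0,0,0.1],[0,0,0],0]
  ]
}}

```text
clock: 3.15
tcp_pos: [0.4859, -0.1019, 0.2169]
orientation: [3.128, 0.268, 0.01]
contact_force: [0.7, -0.2, -1.1]
grip_width: 0.0115
```

```bash
python3 - <<'E'
from h import *
o=r.get_obs(); print(o['tcp_pos'],o['orientation'])
im=save('wrist','w2.png')
cv2.imwrite('pics/w2b.png',im)
E
```

```text
[ 0.48594658 -0.10188741  0.21691391] [3.12786429 0.26793536 0.00987992]
```

View pics/w2b.png

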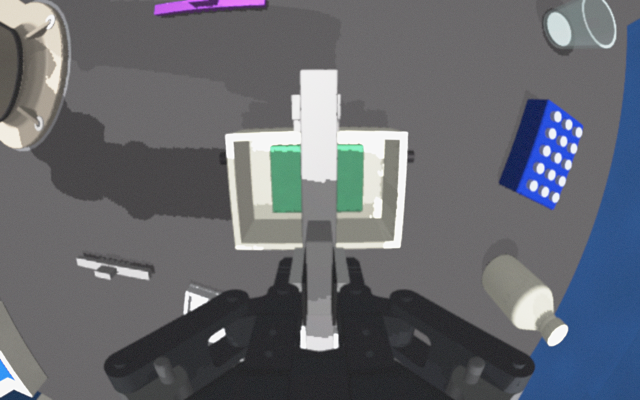

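The comb is lifted level, with its beam at columns 303–338. Next is the tray.

Emit:
{"method": "arm_command", "body": {
  "increments": [
    [[-0.037,-0.05,0],[0,0,0.14],0],
    [[-0.037,-0.09,0],[0,0,0.28],0],
    [[-0.037,-0.13,0],[0,0,0.42],0],
    [[-0.037,-0.17,0],[0,0,0.56],0],
    [[-0.037,-0.21,0],[0,0,0.7],0],
    [[-0.037,-0.234,0],[0,0,0.84],0],
    [[-0.037,-0.234,0],[0,0,0.98],0],
    [[-0.037,-0.234,-0.03],[0,0,1.12],0],
    [[-0.037,-0.234,-0.07],[0,0,1.265],0],
    [[-0.037,-0.234,-0.1],[0,0,1.265],0]
  ]
}}

```text
clock: 4.2
tcp_pos: [0.4453, -0.3353, 0.1103]
orientation: [-2.36, -2.069, 0.0]
contact_force: [0.2, 0.3, -1.0]
grip_width: 0.0113
```

Emit:
{"method": "arm_command", "body": {
  "increments": [
    [[0,0,0],[0,0,0],0],
    [[0,0,-0.02],[0,0,0],0],
    [[0,0,-0.04],[0,0,0],0],
    [[0,0,-0.048],[0,0,0],0],
    [[0,0,-0.048],[0,0,0],0]
  ]
}}

```text
clock: 4.7
tcp_pos: [0.4466, -0.3355, 0.0652]
orientation: [-2.365, -2.066, 0.001]
contact_force: [-0.6, -0.1, -1.0]
grip_width: 0.0116
```

```bash
python3 - <<'E'
from h import *
o=r.get_obs(); print(o['tcp_pos'],o['orientation'],o['contact_force'],o['grip_width'])
im=save('top','t2.png')
cv2.imwrite('pics/t2b.png',cv2.resize(im[150:300,300:500],None,fx=4,fy=4,interpolation=cv2.INTER_CUBIC))
E
```

```text
[ 0.44658482 -0.33554738  0.06515713] [-2.36517282e+00 -2.06589610e+00  5.52782797e-04] [-0.59323345 -0.06161188 -0.96444263] 0.011617334823754792
```

View pics/t2b.png

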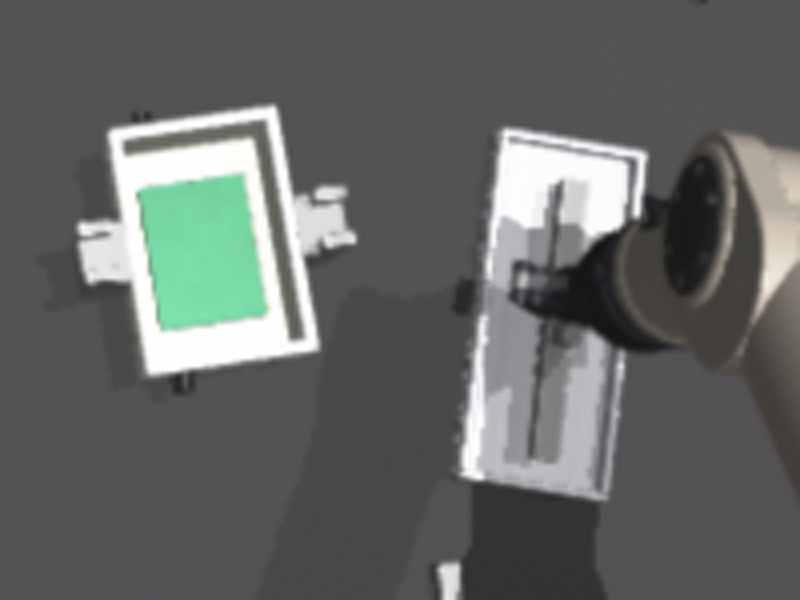

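The comb hangs centred inside the tray: its ends are at about (560,185) and (532,460) in the crop. I'll lower it the last centimetre.

Emit:
{"method": "arm_command", "body": {
  "increments": [
    [[0,0,-0.004],[0,0,0],0],
    [[0,0,-0.007],[0,0,0],0],
    [[0,0,-0.01],[0,0,0],0],
    [[0,0,-0.011],[0,0,0],0],
    [[0,0,-0.011],[0,0,0],0]
  ]
}}

```text
clock: 5.25
tcp_pos: [0.4469, -0.336, 0.055]
orientation: [2.366, 2.066, -0.001]
contact_force: [-2.7, 0.8, 5.2]
grip_width: 0.0112
```

Contact is 5 N up, so it is seated. I'll release and rise.

Emit:
{"method": "arm_command", "body": {
  "increments": [
    [[0,0,0],[0,0,0],20],
    [[0,0,0],[0,0,0],40],
    [[0,0,0],[0,0,0],50],
    [[0,0,0],[0,0,0],50],
    [[0,0,0.02],[0,0,0],50],
    [[0,0,0.05],[0,0,0],50],
    [[0,0,0.1],[0,0,0],50],
    [[0,0,0.15],[0,0,0],50],
    [[0,0,0.18],[0,0,0],50]
  ]
}}

```text
clock: 6.15
tcp_pos: [0.4481, -0.336, 0.2382]
orientation: [2.363, 2.064, 0.002]
contact_force: [0.6, -0.6, -0.2]
grip_width: 0.0426
```

Emit:
{"method": "arm_command", "body": {
  "increments": [
    [[0.004,0.05,0],[0,0,-0.162],50],
    [[0.008,0.1,0],[0,0,-0.162],50],
    [[0.011,0.15,0],[0,0,-0.162],50],
    [[0.015,0.2,0],[0,0,-0.162],50],
    [[0.045,0.592,0],[0,0,-0.162],50],
    [[0.045,0.592,0],[0,0,-0.162],50],
    [[0.045,0.592,0],[0,0,-0.162],50],
    [[0.045,0.592,0],[0,0,-0.162],50],
    [[0.045,0.592,0],[0,0,-0.162],50],
    [[0.045,0.592,0],[0,0,-0.162],50]
  ]
}}

```text
clock: 7.15
tcp_pos: [0.4846, 0.1645, 0.2344]
orientation: [2.525, 1.868, 0.0]
contact_force: [0.8, -0.2, 2.4]
grip_width: 0.0428
```

Emit:
{"method": "arm_command", "body": {
  "increments": [
    [[0.005,0.046,-0.03],[0,0,0],50],
    [[0.009,0.091,-0.06],[0,0,0],50],
    [[0.009,0.091,-0.09],[0,0,0],50],
    [[0.009,0.091,-0.09],[0,0,0],50],
    [[0.009,0.091,-0.09],[0,0,0],50]
  ]
}}

```text
clock: 7.65
tcp_pos: [0.4934, 0.2532, 0.1442]
orientation: [-2.525, -1.869, 0.003]
contact_force: [0.9, 0.2, 0.0]
grip_width: 0.0427
```

```bash
python3 - <<'E'
from h import *
o=r.get_obs(); print(o['tcp_pos'],o['orientation'],np.degrees(2*np.arctan2(o['orientation'][1],o['orientation'][0])))
im=save('wrist','w3.png')
a=np.radians(73); ex=np.array([np.cos(a),np.sin(a),0]); ey=np.array([-ex[1],ex[0],0])
c=np.array([.5277,.3624,0])
for x in(-116,-108):
  for y in(-22,22): print(x,y,proj('wrist',c+ex*x/1e3+ey*y/1e3+[0,0,.052]))
cv2.imwrite('pics/w3b.png',cv2.resize(im[:, 100:540],None,fx=1.5,fy=1.5))
t=save('top','t3.png')
E
```

```text
[0.49338279 0.25322896 0.14419889] [-2.525102   -1.86880331  0.00283056] -286.9904372466435
-116 -22 [317.23009392 241.46697977]
-116 22 [317.00620976 185.83413661]
-108 -22 [327.61135065 241.4348997 ]
-108 22 [328.0316053  185.81571222]
```

View pics/w3b.png

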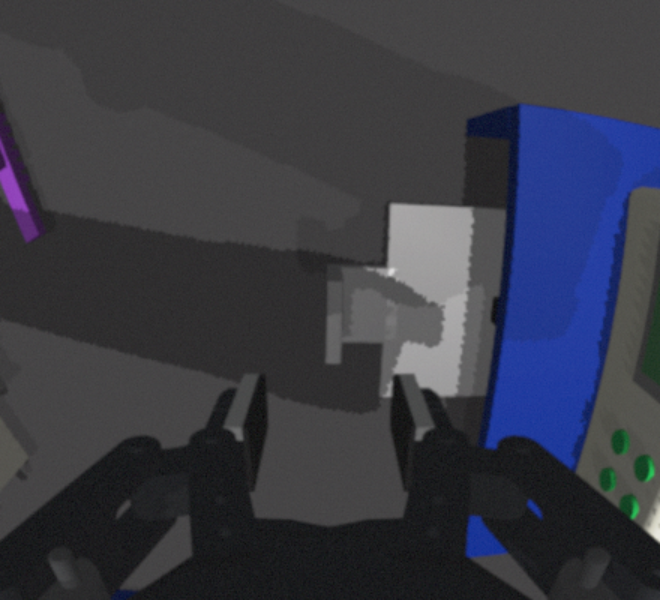

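The lip's top is at crop (327–342, 266–363), on prediction to 2–3 mm and midway between the fingers. I'll descend and grip.

Emit:
{"method": "arm_command", "body": {
  "increments": [
    [[0,0.002,-0.04],[0,0,0],50],
    [[0,0.002,-0.08],[0,0,0],50],
    [[0,0.002,-0.1],[0,0,0],50],
    [[0,0.002,-0.1],[0,0,0],50],
    [[0,0.002,-0.1],[0,0,0],0],
    [[0,0.002,-0.1],[0,0,0],0],
    [[0,0.002,-0.1],[0,0,0],0],
    [[0,0.002,-0.1],[0,0,0],0],
    [[0,0.002,-0.1],[0,0,0],0]
  ],
  "newtons": 40
}}

```text
clock: 8.65
tcp_pos: [0.4952, 0.2561, 0.0463]
orientation: [2.525, 1.867, 0.005]
contact_force: [-0.3, -1.7, 9.3]
grip_width: 0.0068
```

Emit:
{"method": "arm_command", "body": {
  "increments": [
    [[0,0,0.002],[0,0,0],0],
    [[-0.0045,-0.015,0.002],[0,0,0],0],
    [[-0.009,-0.03,0.002],[0,0,0],0],
    [[-0.0135,-0.045,0.002],[0,0,0],0],
    [[-0.018,-0.06,0.002],[0,0,0],0],
    [[-0.0245,-0.08,0.002],[0,0,0],0],
    [[-0.0305,-0.1,0.002],[0,0,0],0],
    [[-0.0365,-0.12,0.002],[0,0,0],0],
    [[-0.0435,-0.142,0.002],[0,0,0],0],
    [[-0.0435,-0.142,0.002],[0,0,0],0]
  ]
}}

```text
clock: 9.65
tcp_pos: [0.4486, 0.1085, 0.0463]
orientation: [2.527, 1.861, -0.008]
contact_force: [-4.3, -8.7, 17.6]
grip_width: 0.0071
```

```bash
python3 - <<'E'
from h import *
o=r.get_obs(); print(o['tcp_pos'],o['orientation'],o['contact_force'],o['grip_width'])
im=save('top','t4.png'); t0=cv2.imread('pics/t3.png')
cv2.imwrite('pics/t4b.png',cv2.resize(np.hstack([im[120:260,110:310],t0[120:260,400:480]]),None,fx=2.85,fy=4,interpolation=cv2.INTER_CUBIC))
E
```

```text
[0.44858914 0.1085421  0.04633139] [ 2.52730427  1.86103629 -0.0079729 ] [-4.31592847 -8.7498369  17.57685222] 0.0070640873401235284
```

View pics/t4b.png

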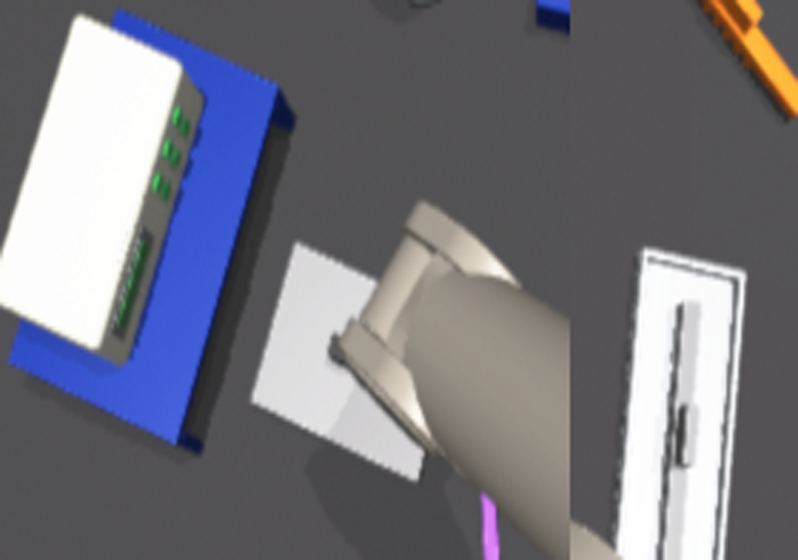

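The cover is out from under the shelf: its rear edge, crop (297,243)–(252,402), is clear of the deck edge. The comb also lies inside the tray. I'll release, rise and turn for the handle.

Emit:
{"method": "arm_command", "body": {
  "increments": [
    [[0,0,0],[0,0,0],10],
    [[0,0,0],[0,0,0],20],
    [[0,0,0],[0,0,0],40],
    [[0,0,0],[0,0,0],50],
    [[0,0,0.01],[0,0,0],50],
    [[0,0,0.03],[0,0,0],50],
    [[0,0,0.06],[0,0,0],50],
    [[0,0,0.1],[0,0,0],50],
    [[0,0,0.13],[0,0,0],50],
    [[0,0,0.16],[0,0,0],50]
  ]
}}

```text
clock: 10.7
tcp_pos: [0.4499, 0.1142, 0.2083]
orientation: [2.524, 1.87, 0.001]
contact_force: [0.8, -1.2, 1.0]
grip_width: 0.0428
```

Emit:
{"method": "arm_command", "body": {
  "increments": [
    [[-0.02,-0.05,0],[0,0,-0.14],60],
    [[-0.02,-0.08,0],[0,0,-0.28],60],
    [[-0.02,-0.08,0],[0,0,-0.42],60]
  ]
}}

```text
clock: 11.0
tcp_pos: [0.4293, 0.0292, 0.2066]
orientation: [2.865, 1.283, -0.003]
contact_force: [0.4, 0.5, -0.2]
grip_width: 0.051
```

```bash
python3 - <<'E'
from h import *
o=r.get_obs(); print(o['tcp_pos'],o['orientation'],o['contact_force'],o['grip_width'])
im=save('top','t5.png')
x,y,w,h,s=150,130,130,110,6
c=cv2.resize(im[y:y+h,x:x+w],None,fx=s,fy=s,interpolation=cv2.INTER_CUBIC)[:600]
for u in range(x,x+w,10):
    cv2.line(c,((u-x)*s,0),((u-x)*s,6),(0,255,255),1)
    if u%20==0: cv2.putText(c,str(u),((u-x)*s-8,16),0,.35,(0,255,255),1)
for v in range(y,y+100,10):
    cv2.line(c,(0,(v-y)*s),(6,(v-y)*s),(0,255,255),1)
    if v%20==0: cv2.putText(c,str(v),(8,(v-y)*s+4),0,.35,(0,255,255),1)
cv2.imwrite('pics/t5b.png',c)
E
```

```text
[0.42928521 0.0291903  0.20660888] [ 2.86508784e+00  1.28311234e+00 -2.80240761e-03] [ 0.41665452  0.52363909 -0.15197491] 0.05098249921959869
```

View pics/t5b.png

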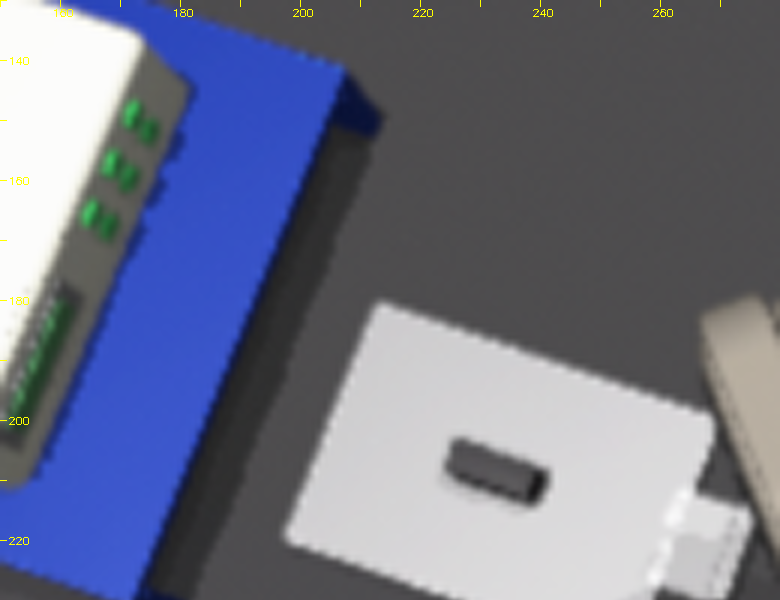

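The cover lies flat and clear of the shelf. Its corners are at (213.3,180), (197.5,219.5) and (269,199.2), and the handle is at about (232,208).

```bash
python3 - <<'E'
from h import *
A,B,C=[atz('top',u,v,.02)[:2] for u,v in((213.3,180),(197.5,219.5),(269,199.2))]
print(np.linalg.norm(A-B),np.linalg.norm(A-C))
d=A-C; e=A-B
print('ang x',np.degrees(np.arctan2(d[1],d[0])),'from y',np.degrees(np.arctan2(e[1],e[0]))+90)
c=(B+C)/2; print('centre',c)
a=np.radians(73.2); ex=np.array([np.cos(a),np.sin(a)]);ey=np.array([-ex[1],ex[0]])
print('from B',B+ex*-.083+ey*-.058, 'A',A-ex*.083+ey*.058)
for x in(-20,20):
  for y in(-8,8): print(x,y,proj('top',[*(c+ex*x/1e3+ey*y/1e3),.054]))
D=[atz('top',u,v,.08)[:2] for u,v in((207.5,141.5),(172.5,231))]
m=sum(D)/2; n=(D[1]-D[0]); print('riser x',(c-m)@ex-.08)
E
```

```text
0.11495235099319115 0.16118364860745552
ang x 72.71224204097851 from y 72.4117462351296
centre [0.48135414 0.21865543]
from B [0.48204925 0.21675293] A [0.48057882 0.21554495]
-20 -8 [239.68708081 206.9619251 ]
-20 8 [237.57337937 212.69274678]
20 -8 [225.31041507 202.12283832]
20 8 [223.16473131 207.83585054]
riser x -0.19427946219937625
```

Emit:
{"method": "arm_command", "body": {
  "increments": [
    [[0.015,0.045,0],[0,0,-0.14],60],
    [[0.03,0.09,0],[0,0,-0.28],60],
    [[0.045,0.135,0],[0,0,-0.42],60],
    [[0.052,0.188,0],[0,0,-0.56],60],
    [[0.052,0.188,0],[0,0,-0.7],60],
    [[0.052,0.188,0],[0,0,-0.84],60],
    [[0.052,0.188,0],[0,0,-0.98],60],
    [[0.052,0.188,-0.03],[0,0,-1.12],60],
    [[0.052,0.188,-0.06],[0,0,-1.145],60],
    [[0.052,0.188,-0.06],[0,0,-1.145],60]
  ]
}}

```text
clock: 12.05
tcp_pos: [0.4795, 0.2214, 0.1436]
orientation: [3.106, -0.448, -0.009]
contact_force: [-0.6, -1.0, 0.7]
grip_width: 0.0515
```

```bash
python3 - <<'E'
from h import *
o=r.get_obs(); print(o['tcp_pos'],o['orientation'],np.degrees(2*np.arctan2(o['orientation'][1],o['orientation'][0])))
im=save('wrist','w6.png')
a=np.radians(72.6); ex=np.array([np.cos(a),np.sin(a),0]); ey=np.array([-ex[1],ex[0],0])
c=np.array([.481,.217,0])
for x in(-20,20):
  for y in(-8,8): print(x,y,(proj('wrist',c+ex*x/1e3+ey*y/1e3+[0,0,.054])-[100,0])*1.5)
cv2.imwrite('pics/w6b.png',cv2.resize(im[:, 100:540],None,fx=1.5,fy=1.5))
E
```

```text
[0.47952988 0.22142978 0.14357736] [ 3.10628273 -0.44844779 -0.00891002] -16.429836310744555
-20 -8 [346.14421333 369.39725948]
-20 8 [314.93254011 368.91004544]
20 -8 [348.56125041 294.17769807]
20 8 [315.51241431 293.62299154]
```

View pics/w6b.png

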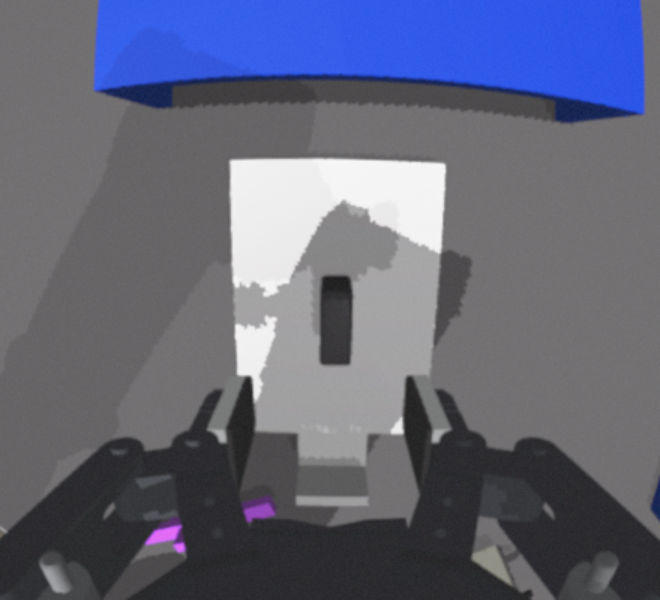

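The handle's top is at crop (320–352, 280–364), about 3 mm from prediction. I'll correct for that, descend and grip.

Emit:
{"method": "arm_command", "body": {
  "increments": [
    [[0.003,-0.003,-0.04],[0,0,-0.01],60],
    [[0.003,-0.003,-0.08],[0,0,-0.01],60],
    [[0.003,-0.003,-0.096],[0,0,-0.01],60],
    [[0.003,-0.003,-0.096],[0,0,-0.01],60],
    [[0.003,-0.003,-0.096],[0,0,-0.01],0],
    [[0.003,-0.003,-0.096],[0,0,-0.01],0],
    [[0.003,-0.003,-0.096],[0,0,-0.01],0],
    [[0.003,-0.003,-0.096],[0,0,-0.01],0],
    [[0.003,-0.003,-0.096],[0,0,-0.01],0]
  ],
  "newtons": 60
}}

```text
clock: 13.0
tcp_pos: [0.4864, 0.2197, 0.0524]
orientation: [-3.104, 0.47, -0.005]
contact_force: [-1.3, 0.1, 6.9]
grip_width: 0.0146
```

Emit:
{"method": "arm_command", "body": {
  "increments": [
    [[0,0,0.01],[0,0,0],0],
    [[0,0,0.03],[0,0,0],0],
    [[0,0,0.05],[0,0,0],0],
    [[0,0,0.08],[0,0,0],0],
    [[0,0,0.11],[0,0,0],0],
    [[0,0,0.13],[0,0,0],0],
    [[0,0,0.13],[0,0,0],0]
  ]
}}

```text
clock: 13.7
tcp_pos: [0.4868, 0.2197, 0.1841]
orientation: [-3.103, 0.471, -0.009]
contact_force: [0.5, 0.4, -1.8]
grip_width: 0.0145
```

Emit:
{"method": "arm_command", "body": {
  "increments": [
    [[0,-0.04,0],[0,0,-0.13],0],
    [[-0.001,-0.08,0],[0,0,-0.26],0],
    [[-0.001,-0.12,0],[0,0,-0.39],0],
    [[-0.002,-0.16,0],[0,0,-0.52],0],
    [[-0.002,-0.2,0],[0,0,-0.65],0],
    [[-0.003,-0.24,0],[0,0,-0.78],0],
    [[-0.003,-0.28,0],[0,0,-0.91],0],
    [[-0.004,-0.31,0],[0,0,-1.03],0],
    [[-0.004,-0.319,0],[0,0,-1.089],0],
    [[-0.004,-0.319,0],[0,0,-1.089],0]
  ]
}}

```text
clock: 14.7
tcp_pos: [0.4802, -0.1022, 0.1796]
orientation: [2.408, -2.016, -0.001]
contact_force: [-0.7, -0.2, -1.9]
grip_width: 0.0146
```

Emit:
{"method": "arm_command", "body": {
  "increments": [
    [[0,0,0],[0,0,0],0],
    [[0,0,0],[0,0,0],0],
    [[0,0,0],[0,0,0],0]
  ]
}}

```text
clock: 15.0
tcp_pos: [0.4812, -0.0991, 0.1802]
orientation: [-2.416, 2.008, 0.001]
contact_force: [-0.1, -0.1, -2.2]
grip_width: 0.0147
```

```bash
python3 - <<'E'
from h import *
o=r.get_obs(); print(o['tcp_pos'],o['orientation'],np.degrees(2*np.arctan2(o['orientation'][1],o['orientation'][0])),o['contact_force'])
im=save('wrist','w7.png')
a=np.radians(10.3); ex=np.array([np.cos(a),np.sin(a),0]); ey=np.array([-ex[1],ex[0],0])
def quad(c,hx,hy,z): return [proj('wrist',np.array([c[0],c[1],0])+ex*x*hx+ey*y*hy+[0,0,z]).round(1).tolist() for x,y in((1,1),(1,-1),(-1,-1),(-1,1))]
t=o['tcp_pos']
print('plate pred',quad(t,.083,.058,t[2]-.032)); print('rim pred',quad([.483,-.099],.080,.055,.075)); print('bracket +y',quad(np.array([.483,-.099])+ey[:2]*.076,.019,.010,.099))
cv2.imwrite('pics/w7b.png',cv2.resize(im[:, 100:540],None,fx=1.5,fy=1.5))
save('scene','s7.png'); save('top','t7.png')
E
```

```text
[ 0.4812081  -0.09905754  0.18020141] [-2.41553131e+00  2.00840934e+00  5.89000217e-04] 280.51589742221046 [-0.05095523 -0.11675273 -2.17353725]
plate pred [[206.5, 103.0], [429.5, 103.4], [399.4, 354.2], [235.9, 353.6]]
rim pred [[244.8, 106.3], [392.5, 106.6], [379.7, 293.9], [256.8, 293.6]]
bracket +y [[199.9, 193.6], [225.6, 193.4], [230.3, 242.4], [205.7, 241.7]]
```

View pics/w7b.png

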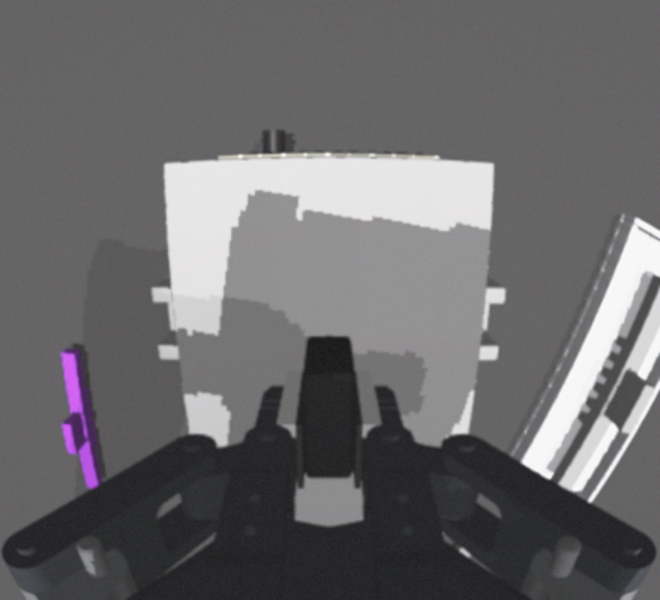

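The held cover's far edge runs from crop (165,163) to (493,163), and the tank's far rim from (219,157) to (440,157). The cover is a few mm short in tank x. I'll fit that numerically from these pixels; the viewing budget is used up.

```bash
python3 - <<'E'
from h import *
from scipy.optimize import least_squares
o=r.get_obs(); t=o['tcp_pos']
a=np.radians(10.3); ex=np.array([np.cos(a),np.sin(a),0]); ey=np.array([-ex[1],ex[0],0])
px=lambda u,v:np.array([u/1.5+100,v/1.5])
P0=np.array([t[0],t[1],t[2]-.032])
def res(p,fixz=None):
    dx,dy,dz,pitch,yaw=p
    c,s=np.cos(yaw),np.sin(yaw); X=c*ex+s*ey; Y=-s*ex+c*ey
    X=X+np.array([0,0,pitch]); q=P0+dx*ex+dy*ey+[0,0,dz]
    f=lambda x,y:proj('wrist',q+X*x+Y*y)
    e=[*(f(.083,.058)-px(165,163)),*(f(.083,-.058)-px(493,163))]
    for sy,u in((.058,190),(-.058,470)):   # side-edge points at row 445 (crop)
        xs=np.linspace(-.05,.02,30); w=np.array([f(x,sy) for x in xs]); e.append(np.interp(445/1.5,w[::-1,1],w[::-1,0])-(u/1.5+100))
    return np.array(e)
for nm,mask in(('flat',[1,1,0,0,1]),('z',[1,1,1,0,1]),('pitch',[1,1,0,1,1]),('all',[1]*5)):
    m=np.array(mask,float); s=least_squares(lambda p:np.r_[res(p*m*np.array([1,1,1,10,10])),(1-m)*p*1e3],np.zeros(5),x_scale=.01)
    p=s.x*m*np.array([1,1,1,10,10]); q=P0+p[0]*ex+p[1]*ey; print(nm,(p*1e3).round(1),'rms',np.sqrt(np.mean(s.fun**2)).round(2),q[:2].round(4))
def tr(p):
    c=np.array([.483+p[0],-.099+p[1],0]); s,cc=np.sin(p[2]*10),np.cos(p[2]*10); X=cc*ex+s*ey;Y=-s*ex+cc*ey
    f=lambda x,y,z:proj('wrist',c+X*x+Y*y+[0,0,z])
    return np.r_[f(.08,.055,.075)-px(219,157),f(.08,-.055,.075)-px(440,157),f(.019,.086,.099)-px(152,288),f(-.019,.086,.099)-px(160,359),f(.019,-.086,.099)-px(505,288),f(-.019,-.086,.099)-px(498,359)]
s=least_squares(tr,np.zeros(3)); print('tank',.483+s.x[0],-.099+s.x[1],'dyaw',s.x[2]*10,s.fun.round(1))
E
```

```text
flat [-2.9 -1.1  0.   0.   4.2] rms 0.92 [ 0.4786 -0.1012]
z [-2.9 -1.1 -1.3  0.   4.2] rms 0.79 [ 0.4786 -0.1012]Traceback (most recent call last):
  File "<stdin>", line 17, in <module>
    return func(*args, **kwargs)
    vector_fun = VectorFunction(
        fun_wrapped,
    ...<6 lines>...
        workers=workers
    )
    self._update_fun()
    ~~~~~~~~~~~~~~~~^^
    self.f = self.fun_wrapped(xp_copy(self.x))
             ~~~~~~~~~~~~~~~~^^^^^^^^^^^^^^^^^
    return np.atleast_1d(self.fun(x))
                         ~~~~~~~~^^^
    return self.f(x, *self.args, **self.kwargs)
           ~~~~~~^^^^^^^^^^^^^^^^^^^^^^^^^^^^^^
  File "<stdin>", line 17, in <lambda>
  File "<stdin>", line 14, in res
  File "<stdin>", line 11, in <lambda>
  File "h.py", line 14, in proj
    m=r.camera_model(name); K=np.array(m['camera_matrix']); T=np.array(m['camera_from_world'])
ValueError: time passes only in moves, steps and waits
```

```bash
python3 - <<'E'
import h; from h import *
from scipy.optimize import least_squares
class R:
    def __init__(s,m): s.m=m
    def camera_model(s,n): return s.m
M=r.camera_model('wrist'); h.r=R(M)
a=np.radians(10.3); ex=np.array([np.cos(a),np.sin(a),0]); ey=np.array([-ex[1],ex[0],0])
px=lambda u,v:np.array([u/1.5+100,v/1.5])
def tr(p):
    c=np.array([.483+p[0],-.099+p[1],0]); s,cc=np.sin(p[2]*10),np.cos(p[2]*10); X=cc*ex+s*ey;Y=-s*ex+cc*ey
    f=lambda x,y,z:proj('wrist',c+X*x+Y*y+[0,0,z])
    return np.r_[f(.08,.055,.075)-px(219,157),f(.08,-.055,.075)-px(440,157),f(.019,.086,.099)-px(152,288),f(-.019,.086,.099)-px(160,359),f(.019,-.086,.099)-px(505,288),f(-.019,-.086,.099)-px(498,359)]
s=least_squares(tr,np.zeros(3)); print('tank',.483+s.x[0],-.099+s.x[1],'dyaw',s.x[2]*10,s.fun.round(1))
E
```

```text
tank 0.4847073471823413 -0.09984692907381115 dyaw 0.0010305795211871984 [-0.5 -0.4 -0.1 -0.2 -0.7 -0.3 -0.3  0.7  1.4 -0.1  0.2  0.8]
```

The tank fit has sub-pixel residuals. I'll shift +6 mm in x and +1.5 mm in y, then lower in stages.

Emit:
{"method": "arm_command", "body": {
  "increments": [
    [[0.006,0.0015,0],[0,0,-0.003],0],
    [[0.006,0.0015,-0.015],[0,0,-0.003],0],
    [[0.006,0.0015,-0.03],[0,0,-0.003],0],
    [[0.006,0.0015,-0.045],[0,0,-0.003],0],
    [[0.006,0.0015,-0.045],[0,0,-0.003],0],
    [[0.006,0.0015,-0.05],[0,0,-0.003],0],
    [[0.006,0.0015,-0.053],[0,0,-0.003],0],
    [[0.006,0.0015,-0.056],[0,0,-0.003],0],
    [[0.006,0.0015,-0.056],[0,0,-0.003],0]
  ]
}}

```text
clock: 16.05
tcp_pos: [0.4872, -0.0988, 0.1243]
orientation: [2.41, -2.016, 0.0]
contact_force: [0.7, -0.4, -2.4]
grip_width: 0.0148
```

Emit:
{"method": "arm_command", "body": {
  "increments": [
    [[0,0.001,-0.002],[0,0,0],0],
    [[0,0.001,-0.004],[0,0,0],0],
    [[0,0.001,-0.006],[0,0,0],0],
    [[0,0.001,-0.008],[0,0,0],0],
    [[0,0.001,-0.009],[0,0,0],0],
    [[0,0.001,-0.009],[0,0,0],0]
  ]
}}

```text
clock: 16.65
tcp_pos: [0.4874, -0.0977, 0.1173]
orientation: [2.409, -2.015, 0.001]
contact_force: [-7.7, 2.1, 21.3]
grip_width: 0.0144
```

Emit:
{"method": "arm_command", "body": {
  "increments": [
    [[0,0,0.003],[0,0,0],0],
    [[0,0,0.003],[0,0,0],0],
    [[0,0,0.003],[0,0,0],0]
  ]
}}

```text
clock: 16.95
tcp_pos: [0.4871, -0.0978, 0.1181]
orientation: [2.41, -2.015, -0.0]
contact_force: [0.1, -0.1, -2.3]
grip_width: 0.0148
```

```bash
python3 - <<'E'
from h import *
o=r.get_obs(); print(o['tcp_pos'],o['orientation'],o['contact_force'],o['moment'])
R=cv2.Rodrigues(np.array(o['orientation']))[0]; print(R[:,2])
E
```

```text
[ 0.48714309 -0.09775197  0.11808805] [ 2.40988687e+00 -2.01539306e+00 -1.42841537e-04] [ 0.06121474 -0.1072652  -2.33561462] [0.0361056  0.05500376 0.04948755]
[-9.43109167e-05  2.89791774e-05 -9.99999995e-01]
```

Contact is near the expected seated height: TCP 117 mm against 115–117 mm predicted, since the cover hung about 1 mm low. I'll go to light contact and release gently.

Emit:
{"method": "arm_command", "body": {
  "increments": [
    [[0,0,-0.001],[0,0,0],0],
    [[0,0,-0.001],[0,0,0],0],
    [[0,0,-0.001],[0,0,0],10],
    [[0,0,-0.001],[0,0,0],25],
    [[0,0,-0.001],[0,0,0],35],
    [[0,0,-0.001],[0,0,0],35],
    [[0,0,0.01],[0,0,0],35],
    [[0,0,0.04],[0,0,0],35],
    [[0,0,0.08],[0,0,0],35],
    [[0,0,0.12],[0,0,0],35]
  ]
}}

```text
clock: 17.95
tcp_pos: [0.4869, -0.0976, 0.2402]
orientation: [-2.41, 2.015, 0.001]
contact_force: [-0.2, -0.5, 0.1]
grip_width: 0.0299
```

Emit:
{"method": "arm_command", "body": {
  "increments": [
    [[-0.03,0.0,0.02],[0,0,0],35],
    [[-0.03,0.0,0.02],[0,0,0],35],
    [[-0.03,0.0,0.02],[0,0,0],35]
  ]
}}

```text
clock: 18.25
tcp_pos: [0.4572, -0.0979, 0.2593]
orientation: [-2.409, 2.015, -0.003]
contact_force: [0.1, 0.8, -0.2]
grip_width: 0.0298
```

```bash
python3 - <<'E'
from h import *
o=r.get_obs(); print(o['tcp_pos'],o['orientation'],o['contact_force'])
M=r.camera_model('wrist'); im=save('wrist','w8.png')
a=np.radians(10.3); ex=np.array([np.cos(a),np.sin(a),0]); ey=np.array([-ex[1],ex[0],0])
for n,c in(('tank',[.4847,-.0998,0]),):
  for x,y in((1,1),(1,-1),(-1,-1),(-1,1)):
    print('corner',x,y,proj('wrist',np.array(c)+ex*x*.083+ey*y*.058+[0,0,.083]).round(1))
g=cv2.cvtColor(im,cv2.COLOR_BGR2GRAY); g=cv2.GaussianBlur(g,(3,3),0)
# edge points of plate along +-x,+-y normals from predicted border, subpixel by max gradient
for nm,pts,nrm in(('+x',[(.083,y) for y in(-.04,-.02,.0,.02,.04)],ex),('+y',[(x,.058) for x in(-.02,.0,.03,.05,.07)],ey),('-y',[(x,-.058) for x in(-.02,.0,.03,.05,.07)],-ey)):
  for x,y in pts:
    b=np.array([.4847,-.0998,.083])+ex*x+ey*y
    ds=np.arange(-.012,.0121,.0005); p=[proj('wrist',b+nrm*d) for d in ds]
    if not all(0<=q[0]<639 and 0<=q[1]<399 for q in p): print(nm,x,y,'out');continue
    v=cv2.remap(g,np.array([[q[0] for q in p]],np.float32),np.array([[q[1] for q in p]],np.float32),1)[0].astype(float)
    print(nm,x,y,v[::3].astype(int).tolist())
E
```

```text
[ 0.45722437 -0.09789202  0.25929652] [-2.40899043  2.01543973 -0.00325834] [ 0.11024104  0.80881791 -0.21325412]
corner 1 1 [264.7  79.2]
corner 1 -1 [385.4  79.5]
corner -1 -1 [379.1 240.1]
corner -1 1 [270.7 240.6]
+x 0.083 -0.04 [235, 235, 235, 235, 235, 235, 236, 229, 176, 110, 97, 98, 98, 98, 98, 99, 98]
+x 0.083 -0.02 [236, 235, 236, 236, 235, 236, 236, 228, 179, 115, 98, 99, 100, 99, 99, 99, 99]
+x 0.083 0.0 [236, 236, 236, 236, 236, 236, 236, 229, 180, 113, 98, 98, 99, 99, 99, 99, 99]
+x 0.083 0.02 [236, 236, 236, 236, 237, 237, 237, 232, 187, 110, 92, 97, 99, 100, 99, 98, 98]
+x 0.083 0.04 [236, 236, 236, 237, 237, 237, 237, 235, 188, 117, 98, 99, 99, 99, 99, 98, 98]
+y -0.02 0.058 [121, 123, 123, 119, 116, 117, 117, 117, 112, 101, 91, 89, 89, 89, 87, 86, 123]
+y 0.0 0.058 [232, 231, 231, 228, 225, 225, 226, 224, 198, 179, 192, 200, 214, 232, 236, 235, 234]
+y 0.03 0.058 [234, 234, 234, 234, 234, 234, 234, 235, 227, 166, 97, 79, 78, 84, 91, 96, 99]
+y 0.05 0.058 [235, 235, 235, 236, 236, 236, 236, 236, 229, 172, 103, 89, 91, 95, 99, 99, 100]
+y 0.07 0.058 [236, 236, 236, 237, 237, 237, 237, 237, 229, 165, 97, 88, 92, 97, 99, 100, 100]
-y -0.02 -0.058 [143, 143, 143, 143, 144, 143, 139, 122, 104, 99, 100, 99, 97, 92, 93, 129, 188]
-y 0.0 -0.058 [145, 145, 144, 145, 146, 146, 154, 177, 179, 157, 162, 193, 221, 232, 233, 232, 231]
-y 0.03 -0.058 [147, 147, 146, 147, 147, 148, 141, 112, 92, 92, 94, 91, 88, 89, 95, 98, 99]
-y 0.05 -0.058 [233, 233, 233, 233, 234, 234, 227, 174, 111, 99, 98, 98, 99, 99, 99, 99, 99]
-y 0.07 -0.058 [235, 235, 235, 235, 235, 235, 226, 178, 118, 98, 98, 99, 99, 99, 98, 99, 99]
```

The plate's edges sit where a fully seated cover's would: +0.3 mm in x, +1.4 mm in y, the width matching a plate top at z = 83 mm, and no tilt along its length. I'll hand in.

```bash
python3 - <<'E'
from bench import r
print(r.hand_in())
E
```

```text
the job is handed in; nothing more can be done
None
```

I carried out the whole job and handed it in at about 18 s of the 72 s allowed. No verdict was reported.

**What I did:**
- **Comb:** I lifted the comb bar level out of the brackets and set it on its teeth in the tray. I released it only when I felt contact (about 5 N).
- **Cover:** I drew the cover about 150 mm out by its lip and left it flat on the bench. I then took it by the handle, turned it and lowered it onto the tank.

**Last checks:**
- **Cover position:** in the final wrist image the cover is about 0.3 mm off the tank's centre in x and 1.4 mm in y. The plate's apparent width matches the seated height to about 0.5 mm, and I saw no tilt along its length.
- **Comb position:** after release, the comb showed inside the tray walls in two later images.
- **Gripper:** it was open and about 16 cm above the cover's plate, touching nothing.

**What disagreed or was not checked:**
- **Seating contact:** the cover touched down with the gripper about 2 mm higher than I had computed, at about 21 N with 8 N sideways. I put this down to the handle slipping 1–2 mm in the fingers, and eased off before releasing.
- **Force while drawing:** at the end of the draw I read about 18 N upward on the tool, probably from the fingertips pressing on the tongue.
- **Bystanders:** I did not measure the rack, beaker and bottle again, but the arm never went near them.

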